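# Seat a block in the drilling jig and lock it with the cam lever

### The job

Get the wooden block on the drilling jig ready for drilling: push it back flat against the fence and along the fence under the drill guide until its end meets the end stop, and only then push the cam lever round, anticlockwise seen from above, until the cam clamps the block tight. Push with the fingertips and pick nothing up: the block slides on the board and is never lifted or tipped. Leave the loose things round the jig where they are, and let the block stay seated and clamped when the robot has drawn back.

Things in the scene. Friction and masses are not known exactly. Their poses are not given: they have to be found in the camera images.
- jig: drilling jig fixed to the bench: plywood board 156 x 280 x 15 mm (x, y, z). Origin: centre of its underside, on the bench. x points across the board to the fence (far side from the robot), y along the fence to the end stop (robot's left), z up. 'Jig x, y' below are in this frame; heights are above the bench
- fence (a point): middle of the fence's face at the board, jig x = +50, y = 0 mm, axes as the jig's. The fence is a wooden strip along y, 25 mm thick behind this face, from y = -135 to +135 mm, its top 43 mm high
- stop (a point): middle of the end stop's face at the board, jig x = +21, y = +95 mm, axes as the jig's. The stop is a wooden block, 22 mm thick beyond this face, jig x from 0 to +42 mm, its top 37 mm high
- guide (a point): centre of the drill guide's underside, 43 mm high, jig x = +44, y = +35 mm, axes as the jig's: a fixed aluminium plate 62 x 64 x 10 mm with two steel bushings (their top 58 mm high), screwed on the fence and reaching over the seated block, which passes under it with 4 mm to spare
- workpiece: the block to be drilled: plain hardwood offcut 50 x 120 x 24 mm (its own x, y, z), 0.1 to 0.2 kg, loose on the jig's board (15 mm high), clear of fence and stop, a little askew, on the -y side of cam and guide. Origin: centre of its underside; y along its length, z up. Its +x long side goes against the fence, its +y end against the stop
- seat (a point): point on the board, jig x = +25, y = +35, z = +15 mm, axes as the jig's: where the block's origin lies when the block touches both fence and end stop
- cam_pivot (a point): on the cam's upright axis (steel bolt, its head 44 mm high), fixed at jig x = -31.7, y = +65 mm, 27 mm high. The cam is a dark wooden disc of 26 mm radius, its centre 10 mm off this axis; disc and lever reach from 17 to 37 mm above the bench
- lever_end (a point): point on the cam lever's middle line, 80 mm from the axis, 27 mm high; turns with the lever. The lever is a straight dark wooden arm, 17 mm wide, with a round end of 25 mm diameter centred 88 mm from the axis. cam_pivot to this point is the lever's direction
- cam (a joint): angle of the lever, 0 to 2.30 rad, growing anticlockwise seen from above. At 0 it points 125 degrees from jig x towards jig y; at 0.96 along -x. From 0 to 0.4 the cam is 13 to 15 mm clear of a seated block; it meets it near 1.9 and is tight some 0.1 to 0.2 rad on. It stays where left; 1 to 2 N at its end turn it, about 4 to 8 N clamp tight. Closing drags the block towards the stop
- spare_block: bystander, leave alone: loose wooden block 42 x 85 x 30 mm on the bench to the right of the jig. Origin: centre of its underside
- tape: bystander, leave alone: chrome tape measure 36 x 87 x 64 mm standing on the bench to the right of the jig. Origin: centre of its underside
- driver: bystander, leave alone: blue-handled screwdriver, 170 mm long, lying on the bench to the left of the jig. Origin: underside, mid length
- carp_pencil: bystander, leave alone: flat carpenter pencil, 96 mm long, lying on the bench to the left of the jig. Origin: underside, mid length

How it is judged:
By the outcome, as a careful person would: the job done as asked, in the order asked, and still so for the second after the job is handed in, with the robot touching nothing.
It also fails if it takes over 64 s, if anything falls off the work surface, if the arm or the gripper's body presses on something with over 40 N, if the wrist force passes 120 N, or if a joint passes its speed limit or range.

### The arm

A 6-joint arm with a two-finger parallel gripper is mounted at the origin on a cart in front of the work surface, level with it; the furniture and walls round the work are solid. World frame = base frame: x ahead of the robot, y to its left, z up, the work surface at z = 0. Lengths are in mm, angles in rad, forces in N, time in s.
With the tool pointing down it reaches from about 350 to 925 mm from the base axis. Payload 6.4 kg.
Tool frame: the origin (TCP) lies midway between the tips of the shut fingers; the grasp point (between the pads) lies 19 mm behind it; z points along the fingers, y is the direction in which the jaws open and shut (so a half turn about z gives the same grasp; the last joint's range is limited). The gripper opens to 94 mm and grips with 3 to 60 N. Pads are 16 mm wide; open, the fingers measure 119 mm over their backs; the gripper's body (75 mm by 177 mm) begins 78 mm behind the grasp point.
Start: joints at [-1.471, 0.245, 1.558, -0, 1.339, -0.174], TCP at [175.759, -625.797, 205.455] pointing down, gripper open.
Joint ranges: [-3.13, 3.13], [-1.02, 2.26], [0.13, 2.54], [-0.95, 4.09], [0.21, 2.88], [-2.74, 2.74]. Speed limits (rad/s): [2.57, 2.57, 3.14, 3.14, 3.14, 3.14].

### API

Orientations are given as a unit quaternion [w, x, y, z].
In Python, from workcell import arm gives the robot as it stands.
- The arm moves only by the tool move_arm, never from a script. Its argument "motion" is a list of rows, each a list of 3 entries, a list of its own where there are three numbers: the shift along the tool's x, y, z in mm, then the turn, a rotation vector about the tool's x, y, z in rad, then the closure, from -1 (fully open) to 1 (shut). A call has 1 to 5 rows; each row is the pose to reach, as a shift and turn from the pose commanded when the call began, along the tool's axes at that moment; what a row does not reach only later rows make up. A row lasts 1/10 s, in which the tool goes at most 50 mm and 8.59 degrees, less where a joint would pass 70% of its speed; a pose out of reach is approached as far as the arm can. A call with a gripper value outside its range is refused whole. The fingers move at their own pace and stop on an object; "force" is the grip in N (left out, the last holds). Time passes only in rows, so rows that repeat a pose let the fingers close. It gives the time, the measured TCP pose, the force and the opening at its end, in the units of the state.
- arm.get_obs(): the state, without advancing time (a new reading comes with each control period).
- arm.camera(name): name is "scene" or "top" or "wrist"; returns the picture (420x560x3 uint8, red, green, blue); there is no depth.
- arm.camera_model(name): a dict with "fx", "fy", "cx", "cy" (pixels), "rvec" (rotation vector, rad) and "tvec" (3), from world to camera coordinates, as OpenCV has them. Camera axes: x right, y down, z forward; pixel columns grow to the right and rows downward; lengths in mm; the calibration is good to about 2 mm. A picture is of the moment at which its call begins: read the wrist's pose just before it. camera_model takes no time and is no camera call; for the wrist camera it gives the pose at the moment of the call.
- arm.sign_off(): hands the job in, once; it reports no verdict.
The state is a dict: "time_s": time; "q": joint angles; "joint_velocities": joint speeds; "tau": joint torques, N m; "eef_pos": TCP position; "ee_rot": TCP orientation; "wrist_force": force on the tool from outside, world axes, zero at the start; "torque": the same for the moment, N m; "opening": finger opening in mm.
Only numpy, scipy, OpenCV 4.12 (cv2) and the standard library are available. Lean on these libraries where they do the work, as an engineer would, in place of code of your own. Each camera call takes 0.05 s, during which the arm holds its last target. There are 200 camera calls.

## Working session

There is one attempt and no reset: what is moved stays moved. The work goes in short steps, Python scripts to look and compute and a tool call to move; the robot and the scene stay as the last step left them, time stands still between calls to the robot, and variables do not carry over. Pictures are saved under pics/ and viewed, about 8 in all and at most 12, crops included, and the job is handed in when it is done.

Besides the shell and the picture viewer there is one more tool, called as a command line: name --argument value ..., lists and objects as JSON in quotes. move_arm: Moves the arm, as the interface text tells. Its arguments: {"type":"object","properties":{"motion":{"type":"array","items":{"type":"array"}},"force":{"type":"number"}},"required":["motion"]}

```bash
mkdir -p pics; ls; python3 - <<'E'
from workcell import arm
import cv2
for n in ("scene","top"):
    cv2.imwrite(f"pics/{n}0.png",arm.camera(n)[:,:,::-1]); m=arm.camera_model(n); print(n,m)
print(arm.get_obs())
E
```

```text
pics
scene {'fx': 489.9429766062025, 'fy': 489.9429766062025, 'cx': 271.02286257390176, 'cy': 215.66466231816173, 'rvec': array([ 1.07942218, -2.40336728,  1.00997891]), 'tvec': array([ 419.7558788 ,  218.60481411, 1105.25225716])}
top {'fx': 480.80382440192164, 'fy': 480.80382440192164, 'cx': 281.44604987500765, 'cy': 217.1257236791431, 'rvec': array([ 2.09525142, -2.15246997,  0.19140575]), 'tvec': array([ 156.96101825,  489.94941232, 1444.3212761 ])}
{'time_s': 0.1, 'q': array([-1.47109286e+00,  2.45730261e-01,  1.55887958e+00, -1.94476315e-05,
        1.33872900e+00, -1.74090798e-01]), 'joint_velocities': array([-4.93988408e-04, -4.83914464e-05, -1.96629852e-03,  8.92499962e-04,
       -1.00514297e-03,  1.01866496e-03]), 'tau': array([-8.07733286e-04, -4.16912985e+01, -3.15525663e+01,  6.87380531e-02,
        3.09499539e-02, -4.38695804e-05]), 'eef_pos': array([ 175.70211576, -625.23462077,  204.47124392]), 'ee_rot': array([-8.72838151e-04,  9.90643528e-01,  1.36472112e-01,  2.30112862e-05]), 'wrist_force': array([-0.23663989, -0.7310636 , -0.02937432]), 'torque': array([ 0.00831624, -0.0190351 ,  0.01735332]), 'opening': 94.10000667251991}
```

View pics/top0.png

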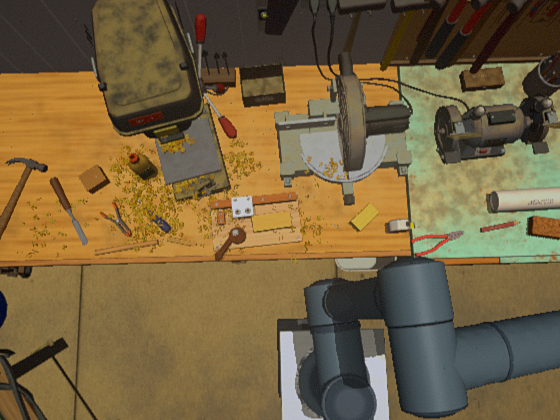

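View pics/scene0.png

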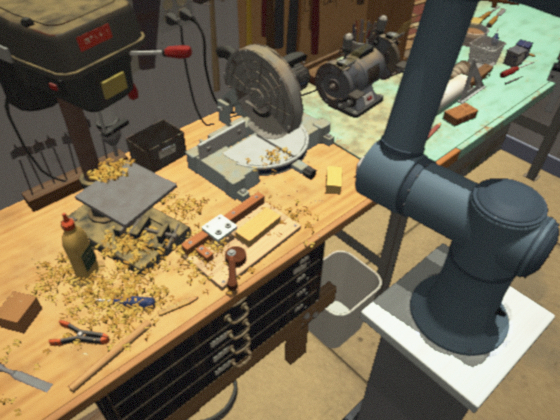

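The top view shows the jig at about (255,222): guide at (242,207), block at (270,220), lever end at (222,250). I'll zoom in to measure it.

```bash
cat > h.py <<'E'
import numpy as np, cv2
from workcell import arm
def ray(n,uv,z,m=None):
    m=m or arm.camera_model(n); R=cv2.Rodrigues(m["rvec"])[0]; c=-R.T@m["tvec"]
    uv=np.atleast_2d(uv).astype(float)
    d=np.c_[(uv[:,0]-m["cx"])/m["fx"],(uv[:,1]-m["cy"])/m["fy"],np.ones(len(uv))]@R
    return c+d*((np.broadcast_to(z,len(uv))-c[2])/d[:,2])[:,None]
def proj(n,P,m=None):
    m=m or arm.camera_model(n)
    return cv2.projectPoints(np.atleast_2d(P).astype(float),m["rvec"],m["tvec"],np.array([[m["fx"],0,m["cx"]],[0,m["fy"],m["cy"]],[0,0,1.]]),None)[0][:,0]
E
python3 - <<'E'
from h import *
t=cv2.imread("pics/top0.png")[180:270,195:315]; 
cv2.imwrite("pics/tc.png",cv2.resize(t,None,fx=6.6,fy=6.6,interpolation=cv2.INTER_CUBIC))
print(ray("top",[[255,222],[242,207],[222,250]],[15,53,27]))
E
```

```text
[[486.27207305 227.62556981  15.        ]
 [527.81469053 264.93307092  53.        ]
 [398.8532937  330.69385708  27.        ]]
```

View pics/tc.png

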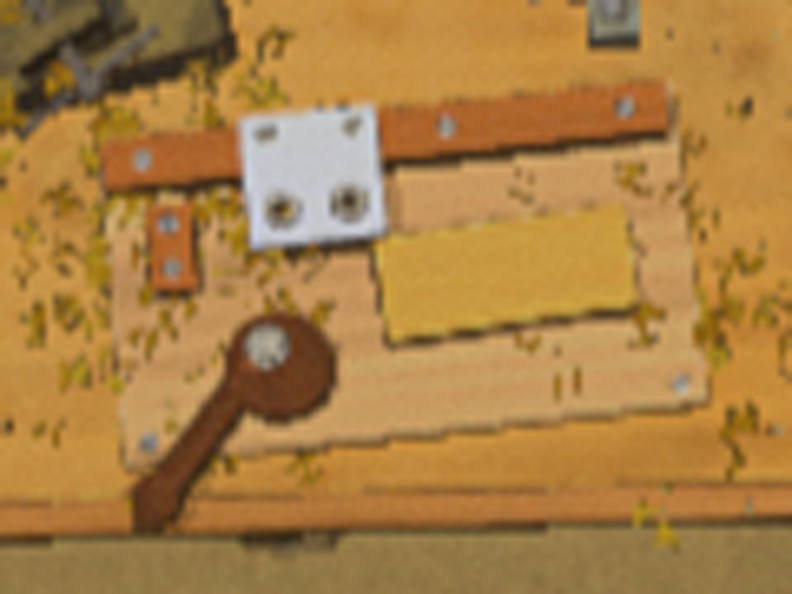

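```bash
cat >> h.py <<'E'
def crop2px(uv): return (np.array(uv,float)+.5)/6.6-.5+[195,180]
def rigid(A,B):
    a,b=A.mean(0),B.mean(0); U,S,Vt=np.linalg.svd((A-a).T@(B-b)); R=(Vt.T@np.diag([1,np.linalg.det(Vt.T@U.T)])@U.T); return R,b-R@a
E
python3 - <<'E'
from h import *
m=arm.camera_model("top"); R=cv2.Rodrigues(m["rvec"])[0]; print("cam",-R.T@m["tvec"])
pts=[ # crop px, z, jig xy
((240,117),53,(75,67)),((378,104),53,(75,3)),((385,233),53,(13,3)),((250,248),53,(13,67)),
((267,346),44,(-31.7,65)),((127,462),15,(-78,140)),((706,400),15,(-78,-140)),
((103,143),43,(75,135)),((667,82),43,(75,-135)),((667,130),43,(50,-135)),((107,190),43,(50,135))]
W=ray("top",crop2px([p[0] for p in pts]),[p[1] for p in pts])[:,:2]; J=np.array([p[2] for p in pts],float)
Rj,t=rigid(J,W); print("jig",t,np.arctan2(Rj[1,0],Rj[0,0])); print((( W-t)@Rj-J).round(1))
B=ray("top",crop2px([(376,238),(625,204),(636,303),(392,337)]),39)[:,:2]
print("block world",B.round(1)); Bj=(B-t)@Rj; print("block jig",Bj.round(1),Bj.mean(0)); 
A=np.array([(25,60),(25,-60),(-25,-60),(-25,60)],float); Rb,tb=rigid(A,Bj); print(tb,np.arctan2(Rb[1,0],Rb[0,0]),((Bj-tb)@Rb-A).round(1))
L=(ray("top",crop2px([(155,512)]),37)[:,:2]-t)@Rj; d=L[0]-[-31.7,65]; print("lever",L,np.degrees(np.arctan2(d[1],d[0])),np.hypot(*d))
# scene-view check
P=np.array([(J[i]@Rj.T+t).tolist()+[pts[i][1]] for i in range(len(pts))]+[(b@Rj.T+t).tolist()+[39] for b in (A@Rb.T+tb)])
s=cv2.imread("pics/scene0.png")
x0,y0,f=165,175,5
c=cv2.resize(s[y0:y0+115,x0:x0+155],None,fx=f,fy=f,interpolation=cv2.INTER_CUBIC)
for u,v in proj("scene",P): cv2.circle(c,(int((u-x0+.5)*f),int((v-y0+.5)*f)),3,(255,0,255),1)
cv2.imwrite("pics/sc.png",c)
E
```

```text
cam [ 222.853054    142.49763286 1510.22583657]
jig [489.25738537 226.13822283] 0.0799384447801028
[[ 0.9 -0. ]
 [ 0.1 -1.3]
 [ 0.2  1.4]
 [-0.1  0.8]
 [-1.  -0.2]
 [ 1.8 -1.8]
 [ 1.9  2.2]
 [-2.3 -1.5]
 [-1.6 -0.3]
 [ 0.2  2.3]
 [-0.2 -1.6]]
block world [[502.5 236.7]
 [515.6 118.7]
 [468.  115. ]
 [455.  229.9]]
block jig [[  14.     9.5]
 [  17.7 -109.1]
 [ -30.  -109.1]
 [ -33.9    6.5]] [ -8.06371962 -50.57901118]
[ -8.06371962 -50.57901118] 0.031726878393091205 [[-1.  -0.7]
 [-1.2  0.6]
 [ 1.2  2.2]
 [ 1.  -2.1]]
lever [[-103.74304987  124.15675637]] 140.60953320561885 93.21868299254594
```

View pics/sc.png

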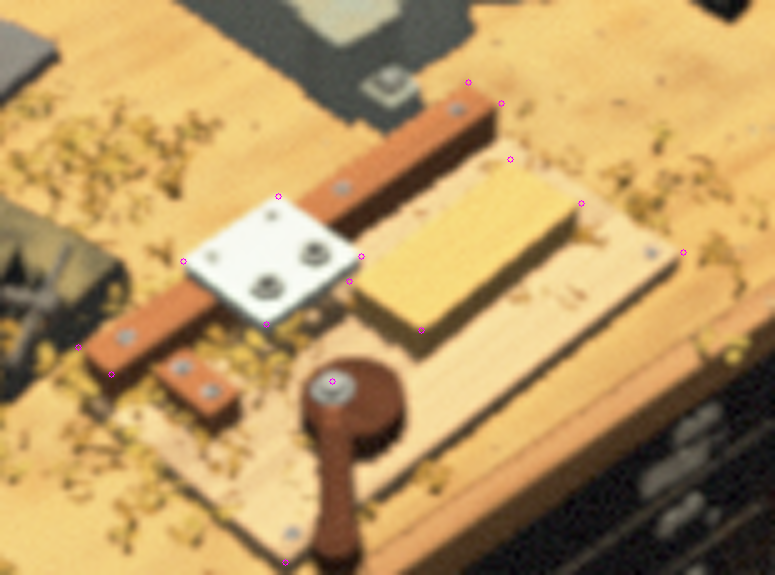

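The scene crop's reprojected points land on the jig features to about 2 mm, so the fit holds:
- **Jig:** (489, 226), yaw 0.08.
- **Block:** jig (-8, -51), yaw 0.03.
- **Lever:** about 140°, a cam angle of about 0.27.

The plan is to align the tool with the jig axes, so that tool x = jig x and tool y = −jig y, and then travel over.

move_arm --motion '[[[33,-21,-12],[0,0,0.04],-0.6],[[66,-42,-24],[0,0,0.08],-0.6],[[99,-63,-36],[0,0,0.12],-0.6],[[132,-84,-48],[0,0,0.16],-0.6],[[165,-105,-55],[0,0,0.194],-0.6]]'

```text
time_s: 0.6
eef_pos: [307.1, -478.9, 261.1]
ee_rot: [0.0, 0.999, 0.039, 0.0]
wrist_force: [0.1, -0.6, -0.3]
opening: 75.2
```

```bash
cat >> h.py <<'E'
JT=np.array([489.26,226.14]); JA=0.0799
JR=np.array([[np.cos(JA),-np.sin(JA)],[np.sin(JA),np.cos(JA)]])
def tojig(p): return (np.array(p)[...,:2]-JT)@JR
def st():
    o=arm.get_obs(); q=o["ee_rot"]; p=o["eef_pos"]; yaw=2*np.arctan2(q[2],q[1])
    print("t",round(o["time_s"],2),"jig",tojig(p).round(1),"z",round(p[2],1),"yaw-jig",round((yaw-JA+np.pi)%(2*np.pi)-np.pi,4),"F jig",(o["wrist_force"][:2]@JR).round(2),o["wrist_force"][2].round(2),"open",round(o["opening"],1),"q",o["q"].round(2),"tilt",q[[0,3]].round(4))
E
python3 -c "
from h import *; st()"
```

```text
t 0.6 jig [-237.9 -688.3] z 261.1 yaw-jig -0.0019 F jig [ 0.06 -0.63] -0.28 open 75.2 q [-1.2   0.01  1.71  0.    1.42  0.29] tilt [0.0003 0.0002]
```

move_arm --motion '[[[16,-45,0],[0,0,0],-0.6],[[32,-90,0],[0,0,0],-0.6],[[48,-135,0],[0,0,0],-0.6],[[64,-180,0],[0,0,0],-0.6],[[80,-225,0],[0,0,0],-0.6]]'

```text
time_s: 1.1
eef_pos: [367.9, -247.4, 260.0]
ee_rot: [-0.0, 0.999, 0.04, -0.0]
wrist_force: [0.8, -0.2, -0.2]
opening: 75.0
```

move_arm --motion '[[[12,-45,0],[0,0,0],-0.6],[[24,-90,0],[0,0,0],-0.6],[[36,-135,0],[0,0,0],-0.6],[[48,-180,0],[0,0,0],-0.6],[[60,-220,0],[0,0,0],-0.6]]'

```text
time_s: 1.6
eef_pos: [410.0, -23.2, 260.3]
ee_rot: [-0.0, 0.999, 0.04, 0.0]
wrist_force: [-0.2, -0.5, 0.3]
opening: 75.3
```

move_arm --motion '[[[6,-45,0],[0,0,0],-0.6],[[12,-90,20],[0,0,0],-0.6],[[18,-135,40],[0,0,0],-0.6],[[24,-170,60],[0,0,0],-0.6],[[28,-191,80],[0,0,0],-0.6]]'

```text
time_s: 2.1
eef_pos: [422.3, 169.7, 179.4]
ee_rot: [-0.0, 0.999, 0.041, -0.0]
wrist_force: [-0.4, 0.7, -0.1]
opening: 74.9
```

```bash
python3 -c "
from h import *; st()"
```

```text
t 2.1 jig [-71.2 -50.9] z 179.4 yaw-jig 0.0027 F jig [-0.3   0.74] -0.05 open 74.9 q [ 0.13 -0.21  2.06  0.    1.28  1.62] tilt [-0.0001 -0.0002]
```

move_arm --motion '[[[0,0,40],[0,0,0],-0.6],[[0,0,80],[0,0,0],-0.6],[[0,0,115],[0,0,0],-0.6],[[0,0,140],[0,0,0],-0.6],[[0,0,154],[0,0,0],-0.6]]'

```text
time_s: 2.6
eef_pos: [420.7, 167.0, 23.7]
ee_rot: [0.0, 0.999, 0.04, -0.002]
wrist_force: [0.2, 0.2, 1.0]
opening: 75.0
```

```bash
python3 - <<'E'
from h import *
st()
s=arm.camera("scene")[:,:,::-1]; a=cv2.resize(s[150:310,140:360],None,fx=3.6,fy=3.6,interpolation=cv2.INTER_CUBIC); cv2.imwrite("pics/p1.png",a)
E
```

```text
t 2.6 jig [-73.  -53.5] z 23.7 yaw-jig -0.0001 F jig [0.25 0.17] 1.04 open 75.0 q [0.13 0.05 2.16 0.   0.94 1.62] tilt [ 0.0002 -0.0024]
```

View pics/p1.png

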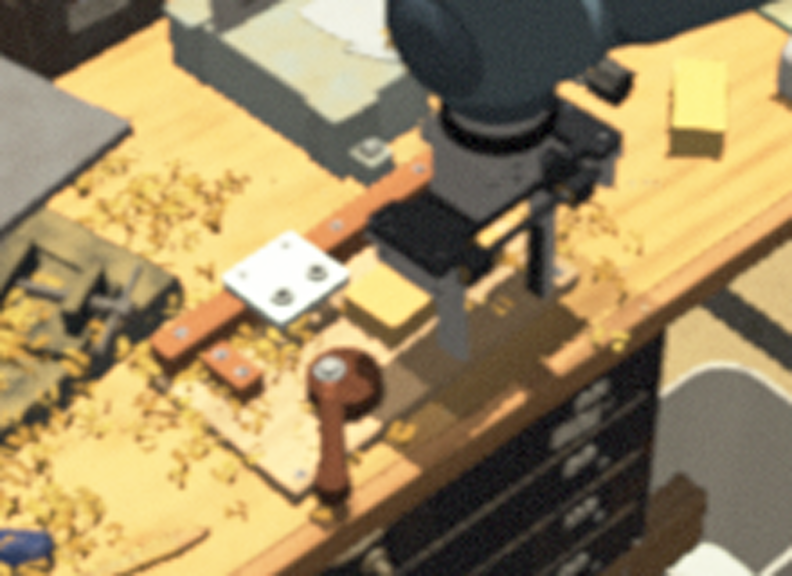

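Both fingers stand in front of the block's near side, at about (455,330) and (540,270), clear of everything. Now I push towards the fence.

move_arm --motion '[[[7,0,0],[0,0,0],-0.6],[[14,0,0],[0,0,0],-0.6],[[20,0,0],[0,0,0],-0.6],[[26,0,0],[0,0,0],-0.6],[[30,0,0],[0,0,0],-0.6]]'

```text
time_s: 3.15
eef_pos: [453.9, 169.8, 27.1]
ee_rot: [-0.0, 0.999, 0.04, 0.0]
wrist_force: [-1.4, 0.9, 1.0]
opening: 75.0
```

move_arm --motion '[[[3,0,0],[0,0,0],-0.6],[[7,0,0],[0,0,0],-0.6],[[11,0,0],[0,0,0],-0.6],[[15,0,0],[0,0,0],-0.6],[[18,0,0],[0,0,0],-0.6]]'

```text
time_s: 3.65
eef_pos: [471.3, 171.1, 26.4]
ee_rot: [-0.0, 0.999, 0.04, 0.0]
wrist_force: [-1.3, 0.1, 0.3]
opening: 74.8
```

move_arm --motion '[[[2,0,0],[0,0,0],-0.6],[[4,0,0],[0,0,0],-0.6],[[6,0,0],[0,0,0],-0.6],[[8,0,0],[0,0,0],-0.6],[[10,0,0],[0,0,0],-0.6]]'

```text
time_s: 4.15
eef_pos: [481.0, 171.9, 26.4]
ee_rot: [-0.0, 0.999, 0.04, 0.0]
wrist_force: [-0.7, 0.2, -0.2]
opening: 75.1
```

```bash
python3 -c "
from h import *; st()"
```

```text
t 4.15 jig [-12.6 -53.4] z 26.4 yaw-jig -0.0001 F jig [-0.66  0.25] -0.2 open 75.1 q [0.12 0.17 2.01 0.   0.96 1.61] tilt [-0.      0.0001]
```

move_arm --motion '[[[1,0,0],[0,0,0],-0.6],[[2,0,0],[0,0,0],-0.6],[[3,0,0],[0,0,0],-0.6],[[3,0,0],[0,0,0],-0.6]]'

```text
time_s: 4.55
eef_pos: [484.0, 172.1, 26.5]
ee_rot: [-0.0, 0.999, 0.04, 0.0]
wrist_force: [-0.5, -0.1, 0.1]
opening: 75.2
```

move_arm --motion '[[[1,0,0],[0,0,0],-0.6],[[1,0,0],[0,0,0],-0.6],[[2,0,0],[0,0,0],-0.6],[[2,0,0],[0,0,0],-0.6]]'

```text
time_s: 4.95
eef_pos: [485.6, 172.3, 26.4]
ee_rot: [0.0, 0.999, 0.04, -0.0]
wrist_force: [-2.3, -0.5, 1.4]
opening: 75.3
```

move_arm --motion '[[[1,0,0],[0,0,0],-0.6],[[1,0,0],[0,0,0],-0.6],[[2,0,0],[0,0,0],-0.6],[[2,0,0],[0,0,0],-0.6]]'

```text
time_s: 5.35
eef_pos: [485.7, 172.3, 26.2]
ee_rot: [0.0, 0.999, 0.04, -0.003]
wrist_force: [-8.2, -1.2, 6.7]
opening: 75.0
```

The block is home on the fence: TCP at jig x ≈ -8 as predicted, with the force rising. I'll back off, shut the fingers and go round to the -y end.

move_arm --motion '[[[-10,0,0],[0,0,0],-0.6],[[-30,0,0],[0,0,0],-0.6],[[-45,0,0],[0,0,0],1],[[-45,40,0],[0,0,0],1],[[-45,80,0],[0,0,0],1]]'

```text
time_s: 5.85
eef_pos: [449.2, 88.9, 26.7]
ee_rot: [0.0, 0.999, 0.041, 0.001]
wrist_force: [0.8, -0.0, 0.7]
opening: 54.7
```

move_arm --motion '[[[0,10,0],[0,0,0],1],[[20,10,0],[0,0,0],1],[[45,10,0],[0,0,0],1],[[70,10,0],[0,0,0],1],[[75,10,0],[0,0,0],1]]'

```text
time_s: 6.35
eef_pos: [527.4, 85.4, 27.1]
ee_rot: [0.0, 0.999, 0.04, 0.002]
wrist_force: [-0.3, -0.1, 0.9]
opening: 14.8
```

```bash
python3 - <<'E'
from h import *
st()
t=arm.camera("top")[:,:,::-1][180:270,195:315]; s=arm.camera("scene")[:,:,::-1][170:290,160:320]
cv2.imwrite("pics/p2.png",np.hstack([cv2.resize(t,(480,360),interpolation=3),cv2.resize(s,(320,240),interpolation=3).repeat(1,0) if 0 else cv2.copyMakeBorder(cv2.resize(s,(320,240),interpolation=3),0,120,0,0,0)]))
E
```

```text
t 6.35 jig [  26.8 -143.3] z 27.1 yaw-jig -0.0002 F jig [-0.35 -0.03] 0.92 open 14.8 q [-0.05  0.22  1.96  0.    0.97  1.44] tilt [0.     0.0017]
```

View pics/p2.png

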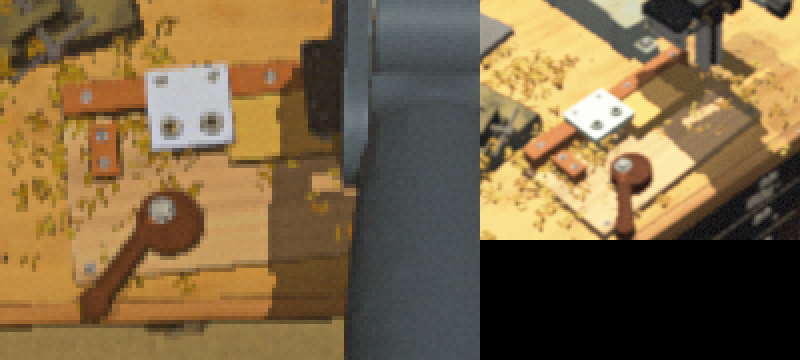

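The block lies flush along the fence and the fingers are beyond its -y end. I'll shut them fully and push along +y.

move_arm --motion '[[[-1.5,0,0],[0,0,0],1],[[-1.5,0,0],[0,0,0],1],[[-1.5,-5,0],[0,0,0],1],[[-1.5,-10,0],[0,0,0],1],[[-1.5,-14,0],[0,0,0],1]]'

```text
time_s: 6.95
eef_pos: [522.0, 99.5, 26.5]
ee_rot: [-0.0, 0.999, 0.04, 0.0]
wrist_force: [-0.7, -0.6, -0.5]
opening: 0.1
```

move_arm --motion '[[[0,-4,0],[0,0,0],1],[[0,-8,0],[0,0,0],1],[[0,-12,0],[0,0,0],1],[[0,-17,0],[0,0,0],1],[[0,-22,0],[0,0,0],1]]'

```text
time_s: 7.45
eef_pos: [520.6, 121.2, 26.5]
ee_rot: [0.0, 0.999, 0.04, 0.0]
wrist_force: [0.4, -1.5, 0.8]
opening: 0.2
```

move_arm --motion '[[[0,-6,0],[0,0,0],1],[[0,-12,0],[0,0,0],1],[[0,-18,0],[0,0,0],1],[[0,-24,0],[0,0,0],1],[[0,-30,0],[0,0,0],1]]'

```text
time_s: 7.95
eef_pos: [518.0, 151.3, 26.5]
ee_rot: [0.0, 0.999, 0.04, -0.0]
wrist_force: [-0.2, -1.1, 0.7]
opening: 0.0
```

```bash
python3 -c "
from h import *; st()"
```

```text
t 7.95 jig [ 22.7 -76.9] z 26.5 yaw-jig 0.0001 F jig [-0.28 -1.12] 0.7 open 0.0 q [ 0.07  0.23  1.94 -0.    0.97  1.56] tilt [ 0.0001 -0.    ]
```

move_arm --motion '[[[1,-6,0],[0,0,0],1],[[2,-12,0],[0,0,0],1],[[2,-18,0],[0,0,0],1],[[2,-24,0],[0,0,0],1],[[2,-30,0],[0,0,0],1]]'

```text
time_s: 8.45
eef_pos: [517.6, 181.6, 26.3]
ee_rot: [-0.0, 0.999, 0.04, 0.0]
wrist_force: [-0.4, -1.9, -0.7]
opening: 0.4
```

move_arm --motion '[[[0,-2,0],[0,0,0],1],[[0,-4,0],[0,0,0],1],[[0,-6,0],[0,0,0],1],[[0,-7,0],[0,0,0],1],[[0,-8,0],[0,0,0],1]]'

```text
time_s: 8.95
eef_pos: [517.2, 188.9, 26.5]
ee_rot: [-0.0, 0.999, 0.04, 0.0]
wrist_force: [0.2, -0.4, -0.6]
opening: 0.7
```

```bash
python3 -c "
from h import *; st()"
```

```text
t 8.95 jig [ 24.9 -39.4] z 26.5 yaw-jig -0.0003 F jig [ 0.14 -0.45] -0.56 open 0.7 q [0.14 0.25 1.91 0.   0.98 1.64] tilt [-0.      0.0002]
```

move_arm --motion '[[[0,-1,0],[0,0,0],1],[[0,-2,0],[0,0,0],1],[[0,-2,0],[0,0,0],1]]'

```text
time_s: 9.25
eef_pos: [517.0, 190.9, 26.6]
ee_rot: [-0.0, 0.999, 0.04, 0.0]
wrist_force: [-0.7, -0.0, -0.5]
opening: 0.5
```

move_arm --motion '[[[0,-1,0],[0,0,0],1],[[0,-1,0],[0,0,0],1],[[0,-2,0],[0,0,0],1],[[0,-2,0],[0,0,0],1]]'

```text
time_s: 9.65
eef_pos: [517.0, 191.5, 26.6]
ee_rot: [0.001, 0.999, 0.04, 0.0]
wrist_force: [-0.6, -7.2, 1.2]
opening: 0.3
```

It has met the stop: the TCP halted at jig y ≈ -37 and the force jumped. I'll draw back past the end, then press the near side once more before clamping.

move_arm --motion '[[[0,15,0],[0,0,0],1],[[0,30,0],[0,0,0],1],[[-25,35,0],[0,0,0],1],[[-55,35,0],[0,0,0],1],[[-70,35,0],[0,0,0],1]]'

```text
time_s: 10.15
eef_pos: [447.5, 151.4, 25.7]
ee_rot: [-0.0, 0.999, 0.039, -0.001]
wrist_force: [0.4, -0.2, -0.2]
opening: 0.2
```

```bash
python3 - <<'E'
from h import *
st()
t=arm.camera("top")[:,:,::-1][180:270,195:315]; s=arm.camera("scene")[:,:,::-1][175:290,165:320]
cv2.imwrite("pics/p3.png",np.vstack([cv2.resize(t,None,fx=3.2,fy=3.2,interpolation=3)[:, :384], cv2.resize(s,(384,285),interpolation=3)]))
E
```

```text
t 10.15 jig [-47.6 -71.1] z 25.7 yaw-jig -0.0015 F jig [ 0.42 -0.25] -0.19 open 0.2 q [0.09 0.09 2.11 0.   0.95 1.58] tilt [-0.0003 -0.0011]
```

View pics/p3.png

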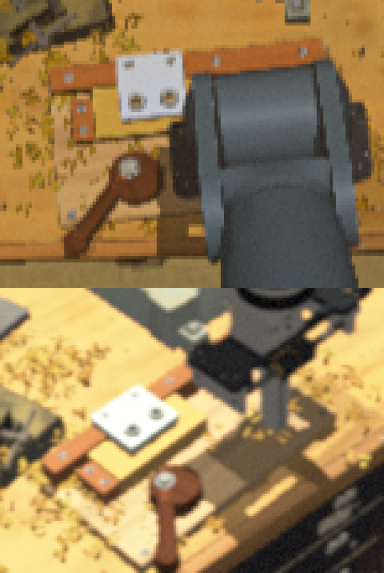

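The block sits at fence and stop. One light confirming press on the near side.

move_arm --motion '[[[0,-25,0],[0,0,0],1],[[0,-50,0],[0,0,0],1],[[10,-73,0],[0,0,0],1],[[22,-73,0],[0,0,0],1],[[32,-73,0],[0,0,0],1]]'

```text
time_s: 10.75
eef_pos: [477.6, 227.6, 26.7]
ee_rot: [-0.0, 0.999, 0.04, 0.0]
wrist_force: [-0.2, -0.2, 0.3]
opening: 0.6
```

move_arm --motion '[[[2,0,0],[0,0,0],1],[[4,0,0],[0,0,0],1],[[5,0,0],[0,0,0],1],[[6,0,0],[0,0,0],1]]'

```text
time_s: 11.15
eef_pos: [481.2, 227.6, 26.3]
ee_rot: [0.0, 0.999, 0.04, -0.001]
wrist_force: [-1.6, -1.7, 1.9]
opening: 0.1
```

```bash
python3 -c "
from h import *; st()"
```

```text
t 11.15 jig [-7.9  2.1] z 26.3 yaw-jig -0.0005 F jig [-1.78 -1.61] 1.87 open 0.1 q [ 0.23  0.22  1.96 -0.    0.97  1.72] tilt [ 0.0003 -0.0009]
```

move_arm --motion '[[[-15,0,0],[0,0,0],1],[[-40,0,0],[0,0,0],1],[[-50,0,-35],[0,0,0],1],[[-60,-25,-65],[0,0,0],1],[[-64,-70,-65],[0,0,0],1]]'

```text
time_s: 11.65
eef_pos: [414.9, 293.4, 96.1]
ee_rot: [-0.001, 0.999, 0.038, 0.004]
wrist_force: [0.8, -0.0, 0.7]
opening: 0.5
```

move_arm --motion '[[[0,-40,0],[0,0,0],1],[[0,-70,0],[0,0,0],1],[[0,-70,30],[0,0,0],1],[[0,-70,55],[0,0,0],1],[[0,-70,65],[0,0,0],1]]'

```text
time_s: 12.15
eef_pos: [404.9, 361.7, 24.0]
ee_rot: [0.001, 0.999, 0.04, -0.002]
wrist_force: [-1.2, -0.9, 0.1]
opening: 0.4
```

```bash
python3 - <<'E'
from h import *
st()
for d in range(140,258,6):
    a=np.radians(d); b=np.array([np.sin(a),-np.cos(a)]); off=8.5+8*abs(b[0])+12.5*abs(b[1])
    c=np.array([-31.7,65])+74*np.array([np.cos(a),np.sin(a)])+off*b
    print(d,round(np.radians(d-125),2),c.round(1))
t=arm.camera("top")[:,:,::-1][180:270,195:315]; s=arm.camera("scene")[:,:,::-1][175:290,165:320]
cv2.imwrite("pics/p4.png",np.vstack([cv2.resize(t,None,fx=3.2,fy=3.2,interpolation=3)[:, :384], cv2.resize(s,(384,285),interpolation=3)]))
E
```

```text
t 12.15 jig [-73.2 141.9] z 24.0 yaw-jig 0.0003 F jig [-1.31 -0.76] 0.14 open 0.4 q [0.52 0.24 1.93 0.   0.97 2.01] tilt [ 0.001  -0.0019]
140 0.26 [-73.5 130.4]
146 0.37 [-80.  125.7]
152 0.47 [-86.1 120.3]
158 0.58 [-91.7 114.1]
164 0.68 [-96.6 107.2]
170 0.79 [-100.7   99.7]
176 0.89 [-104.    91.6]
182 0.99 [-106.4   83.7]
188 1.1 [-108.    76.5]
194 1.2 [-109.   69.]
200 1.31 [-109.1   61.3]
206 1.41 [-108.4   53.5]
212 1.52 [-106.8   45.6]
218 1.62 [-104.3   37.8]
224 1.73 [-100.9   30.2]
230 1.83 [-96.6  22.9]
236 1.94 [-91.4  16. ]
242 2.04 [-85.4   9.7]
248 2.15 [-78.5   4.1]
254 2.25 [-71.   -0.7]
```

View pics/p4.png

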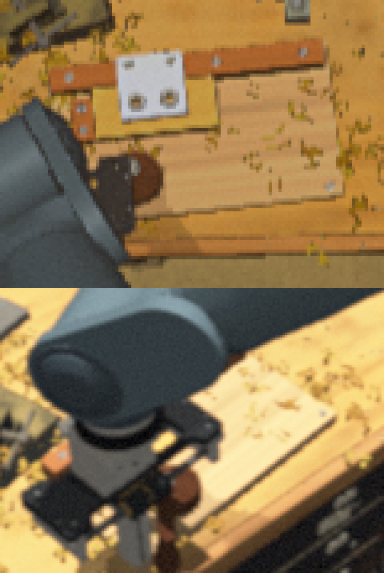

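The block is flush with fence and stop in the top view, and the fingers stand on the lever's outer (+y) side. Now I swing the lever along its arc.

move_arm --motion '[[[0,6,0],[0,0,0],1],[[-1,-11,0],[0,0,0],1],[[-4,-14,0],[0,0,0],1]]'

```text
time_s: 12.55
eef_pos: [403.0, 377.9, 28.2]
ee_rot: [-0.001, 0.999, 0.04, 0.002]
wrist_force: [-0.7, -0.8, -0.1]
opening: 0.3
```

```bash
python3 -c "
from h import *; st()"
```

```text
t 12.55 jig [-73.9 158.2] z 28.2 yaw-jig -0.0 F jig [-0.78 -0.74] -0.12 open 0.3 q [0.55 0.25 1.91 0.   0.98 2.04] tilt [-0.001   0.0015]
```

I had the y sign wrong: tool +y is jig −y. The slip only moved the fingers further clear of the lever. Corrected arc:

move_arm --motion '[[[1,13,0],[0,0,0],1],[[1,22,0],[0,0,0],1],[[0,27,0],[0,0,0],1],[[-3,30,0],[0,0,0],1],[[-5,32,0],[0,0,0],1]]'

```text
time_s: 13.05
eef_pos: [399.7, 343.4, 26.7]
ee_rot: [-0.0, 0.999, 0.04, 0.001]
wrist_force: [1.8, 0.7, 0.3]
opening: 0.4
```

```bash
python3 -c "
from h import *; st()"
```

```text
t 13.05 jig [-79.9 124. ] z 26.7 yaw-jig -0.0005 F jig [1.88 0.52] 0.29 open 0.4 q [ 0.49  0.2   1.97 -0.    0.96  1.99] tilt [-0.      0.0005]
```

move_arm --motion '[[[-6,4,0],[0,0,0],1],[[-12,10,0],[0,0,0],1],[[-17,17,0],[0,0,0],1],[[-21,24,0],[0,0,0],1],[[-24,32,0],[0,0,0],1]]'

```text
time_s: 13.55
eef_pos: [377.6, 309.7, 26.6]
ee_rot: [-0.0, 0.999, 0.04, -0.0]
wrist_force: [2.0, 1.7, -0.0]
opening: 0.5
```

move_arm --motion '[[[-2,8,0],[0,0,0],1],[[-4,15,0],[0,0,0],1],[[-5,23,0],[0,0,0],1],[[-5,30,0],[0,0,0],1],[[-4,38,0],[0,0,0],1]]'

```text
time_s: 14.05
eef_pos: [376.6, 271.3, 26.2]
ee_rot: [-0.0, 0.999, 0.04, -0.0]
wrist_force: [0.5, 2.1, -0.1]
opening: 0.7
```

```bash
python3 -c "
from h import *; st()"
```

```text
t 14.05 jig [-108.7   54.1] z 26.2 yaw-jig -0.0001 F jig [0.65 2.06] -0.08 open 0.7 q [0.38 0.07 2.13 0.   0.95 1.87] tilt [-0.     -0.0005]
```

move_arm --motion '[[[2,8,0],[0,0,0],1],[[4,16,0],[0,0,0],1],[[6,20,0],[0,0,0],1],[[8,24,0],[0,0,0],1],[[10,28,0],[0,0,0],1]]'

```text
time_s: 14.55
eef_pos: [389.3, 244.5, 26.4]
ee_rot: [0.0, 0.999, 0.04, -0.0]
wrist_force: [-1.4, 1.0, -0.4]
opening: 0.6
```

move_arm --motion '[[[1,2,0],[0,0,0],1],[[2,4,0],[0,0,0],1],[[3.5,6,0],[0,0,0],1],[[5,8,0],[0,0,0],1]]'

```text
time_s: 14.95
eef_pos: [395.1, 237.3, 26.5]
ee_rot: [-0.0, 0.999, 0.04, 0.0]
wrist_force: [0.3, 2.6, 0.0]
opening: 0.5
```

```bash
python3 -c "
from h import *; st()"
```

```text
t 14.95 jig [-93.   18.7] z 26.5 yaw-jig 0.0 F jig [0.47 2.58] 0.04 open 0.5 q [0.29 0.06 2.14 0.   0.95 1.78] tilt [-0.0002  0.0002]
```

move_arm --motion '[[[1,1,0],[0,0,0],1],[[2,3,0],[0,0,0],1],[[3,4,0],[0,0,0],1],[[3,4,0],[0,0,0],1]]'

```text
time_s: 15.35
eef_pos: [398.1, 234.2, 26.5]
ee_rot: [-0.001, 0.999, 0.039, -0.0]
wrist_force: [-0.4, 6.6, 0.4]
opening: 0.3
```

move_arm --motion '[[[1,1,0],[0,0,0],1],[[2,2,0],[0,0,0],1],[[3,3,0],[0,0,0],1],[[3,3,0],[0,0,0],1]]'

```text
time_s: 15.75
eef_pos: [400.1, 232.7, 26.4]
ee_rot: [-0.002, 0.999, 0.039, -0.001]
wrist_force: [-4.7, 12.2, 1.4]
opening: 0.4
```

```bash
python3 -c "
from h import *; st()"
```

```text
t 15.75 jig [-88.4  13.6] z 26.4 yaw-jig -0.0017 F jig [-3.72 12.57] 1.42 open 0.4 q [0.28 0.06 2.13 0.01 0.95 1.77] tilt [-0.0023 -0.0014]
```

move_arm --motion '[[[2,0,0],[0,0,0],1],[[3,1,0],[0,0,0],1],[[4,2,0],[0,0,0],1],[[4,2,0],[0,0,0],1]]'

```text
time_s: 16.15
eef_pos: [401.8, 231.6, 26.0]
ee_rot: [-0.003, 0.999, 0.039, -0.004]
wrist_force: [-12.1, 15.7, 6.9]
opening: 0.2
```

```bash
python3 -c "
from h import *; st()"
```

```text
t 16.15 jig [-86.8  12.4] z 26.0 yaw-jig -0.0024 F jig [-10.76  16.62] 6.89 open 0.2 q [0.27 0.07 2.13 0.01 0.95 1.76] tilt [-0.0029 -0.0043]
```

The tangential force is about 18 N, well past the 4–8 N needed, and the lever is barely moving, so it is tight. I'll draw back away from the lever, lift and check.

move_arm --motion '[[[-5,-3,0],[0,0,0],1],[[-12,-8,0],[0,0,0],1],[[-22,-15,0],[0,0,0],1],[[-25,-15,-45],[0,0,0],1],[[-25,-15,-90],[0,0,0],1]]'

```text
time_s: 16.65
eef_pos: [376.7, 241.4, 115.7]
ee_rot: [0.001, 0.999, 0.04, -0.003]
wrist_force: [1.0, 0.1, 0.0]
opening: 0.4
```

move_arm --motion '[[[0,25,-45],[0,0,0],1],[[0,70,-80],[0,0,0],1],[[0,115,-100],[0,0,0],1],[[0,160,-100],[0,0,0],1],[[0,205,-100],[0,0,0],1]]'

```text
time_s: 17.15
eef_pos: [395.6, 35.9, 217.7]
ee_rot: [0.001, 0.999, 0.04, 0.001]
wrist_force: [1.3, -0.6, 0.2]
opening: 0.6
```

move_arm --motion '[[[0,45,0],[0,0,0],1],[[0,90,0],[0,0,0],1],[[0,130,0],[0,0,0],1],[[0,150,0],[0,0,0],1],[[0,150,0],[0,0,0],1]]'

```text
time_s: 17.65
eef_pos: [407.1, -113.6, 216.2]
ee_rot: [0.0, 0.999, 0.038, -0.001]
wrist_force: [0.3, 0.7, 1.3]
opening: 0.4
```

```bash
python3 - <<'E'
from h import *
st()
t=arm.camera("top")[:,:,::-1]; cv2.imwrite("pics/top_end.png",t); cv2.imwrite("pics/scene_end.png",arm.camera("scene")[:,:,::-1])
cv2.imwrite("pics/p5.png",cv2.resize(t[180:270,195:315],None,fx=6.6,fy=6.6,interpolation=cv2.INTER_CUBIC))
E
```

```text
t 17.65 jig [-109.  -332.1] z 216.2 yaw-jig -0.0043 F jig [0.32 0.66] 1.29 open 0.4 q [-0.54 -0.33  2.1  -0.    1.38  0.95] tilt [ 0.0001 -0.0006]
```

View pics/p5.png

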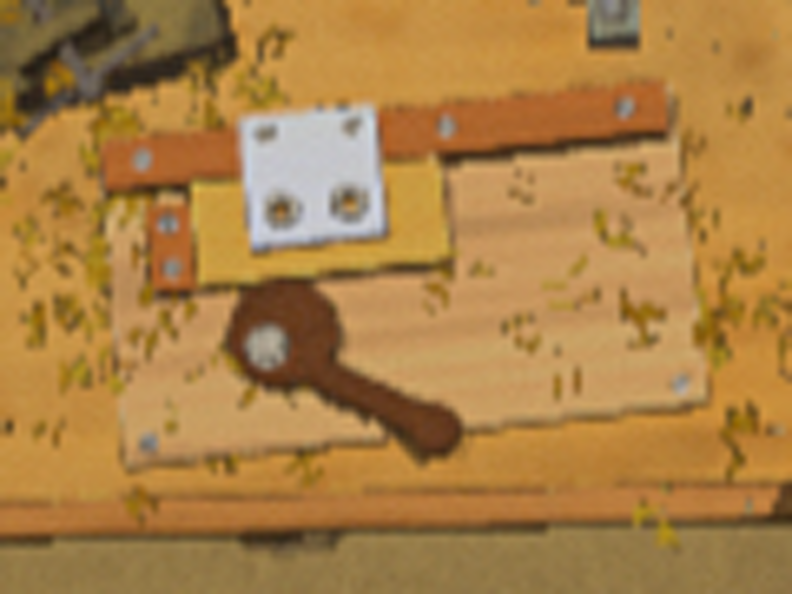

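Block against fence and stop, cam bearing on it, lever swung to crop (434,428). A numerical check, including the bystanders:

```bash
python3 - <<'E'
from h import *
L=tojig(ray("top",crop2px([(434,428)]),37))[0]; p=tojig(ray("top",crop2px([(267,346)]),44))[0]
for q in (p,np.array([-31.7,65])):
    d=L-q; print("cam",(np.arctan2(d[1],d[0])%(2*np.pi)-np.radians(125)).round(3),np.hypot(*d).round(1))
print("block corners jig",tojig(ray("top",crop2px([(438,156),(450,260),(200,281),(192,182)]),39)).round(1))
for n in("top","scene"):
    a,b=(cv2.imread(f"pics/{n}{s}.png").astype(int) for s in("0","_end"))
    m=(cv2.GaussianBlur(np.abs(a-b).max(2).astype(np.float32),(5,5),0)>22).astype(np.uint8)
    k,_,s,c=cv2.connectedComponentsWithStats(m); print(n,[tuple(s[i]) for i in range(1,k) if s[i,4]>12])
E
```

```text
cam 1.974 86.7
cam 1.966 87.4
block corners jig [[ 50.2 -23.5]
 [ -0.2 -24.2]
 [  2.4  93.9]
 [ 50.2  93.6]]
top [(np.int32(184), np.int32(186), np.int32(376), np.int32(234), np.int32(37779)), (np.int32(252), np.int32(203), np.int32(12), np.int32(12), np.int32(113)), (np.int32(214), np.int32(206), np.int32(78), np.int32(55), np.int32(1573)), (np.int32(301), np.int32(321), np.int32(10), np.int32(6), np.int32(29))]
scene [(np.int32(313), np.int32(0), np.int32(247), np.int32(286), np.int32(34568)), (np.int32(541), np.int32(194), np.int32(19), np.int32(32), np.int32(306)), (np.int32(199), np.int32(207), np.int32(84), np.int32(93), np.int32(2822)), (np.int32(229), np.int32(216), np.int32(12), np.int32(9), np.int32(83)), (np.int32(360), np.int32(216), np.int32(140), np.int32(152), np.int32(7027)), (np.int32(511), np.int32(226), np.int32(31), np.int32(28), np.int32(327)), (np.int32(513), np.int32(227), np.int32(43), np.int32(53), np.int32(813)), (np.int32(492), np.int32(317), np.int32(19), np.int32(18), np.int32(165)), (np.int32(439), np.int32(340), np.int32(6), np.int32(3), np.int32(13)), (np.int32(353), np.int32(412), np.int32(6), np.int32(8), np.int32(32))]
```

```bash
python3 -c "
from h import *; st(); print(arm.sign_off())"
```

```text
t 17.75 jig [-108.8 -329.8] z 216.0 yaw-jig -0.0007 F jig [0.28 0.26] 0.16 open 0.4 q [-0.54 -0.34  2.1  -0.    1.38  0.95] tilt [-0.0003 -0.0005]
the job is handed in; nothing more can be done
None
```

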